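# Roll the cover strips of a weekly dose card shut

### The arm

A 7-joint arm with a two-finger parallel gripper is mounted at the origin on the work surface. World frame = base frame: x ahead of the robot, y to its left, z up, the work surface at z = 0. Lengths are in m, angles in rad, forces in N, time in s.
With the tool pointing down it reaches from about 0.35 to 0.9 m from the base axis. Payload 8.1 kg.
Tool frame: the origin (TCP) lies between the finger pads; the fingertips stand 17 mm ahead of it and the grasp point (between the pads) lies 2 mm behind it; z points along the fingers, y is the direction in which the jaws open and shut (so a half turn about z gives the same grasp; the last joint's range is limited). The gripper opens to 92 mm and grips with 3 to 60 N. Pads are 19 mm wide; open, the fingers measure 130 mm over their backs; the gripper's body (75 mm by 190 mm) begins 47 mm behind the grasp point.
Start: joints at [1.113, 0.434, 0.025, 1.573, -0.012, 1.134, -0.075], TCP at [0.217, -0.586, 0.244] pointing down, gripper open.
Joint ranges: [-2.62, 2.62], [-0.44, 2.09], [-1.27, 1.32], [0.08, 2.57], [-1.32, 4.46], [0.12, 2], [-2.74, 2.74]. Speed limits (rad/s): [2.22, 2.22, 3.01, 3.01, 3.14, 3.14, 3.14].

### API

Orientations are given as a rotation vector (axis times angle).
In Python, from cell import arm gives the robot as it stands. The module is installed in compiled form; this text tells all that it offers.
- The arm moves only by the shell command python3 -m crank 'ROWS' [FORCE]. ROWS is JSON, a list of rows, each a list of 5 numbers: the opening, from 0 (shut) to 1 (fully open), then the shift along the world's x, y, z normalised to -1 to 1, where 1 is 40 cm, then the turn about the world's z normalised to -1 to 1, where 1 is 60 degrees. In form: [[fingers, tx, ty, tz, twist], ...]. A call has exactly 8 rows; each row shifts and turns the commanded pose from where the row before left it; what a row does not reach is not made up. A row lasts 1/12 s, in which the tool goes at most 41.7 mm and 7.16 degrees, less where a joint would pass 70% of its speed; a pose out of reach is approached as far as the arm can. A call with a number of a shift or a turn outside -1 to 1 is refused whole. A call with a gripper value outside its range is refused whole. The fingers move at their own pace and stop on an object; FORCE is the grip in N (left out, the last holds). Time passes only in rows, so rows that do not move let the fingers close, or fill a call up. It gives the time, the measured TCP pose, the force and the opening at its end, in the units of the state.
- arm.observe(): the state, without advancing time (a new reading comes with each control period).
- arm.get_image(name): name is "scene" or "top"; returns the picture (480x640x3 uint8, red, green, blue); there is no depth.
- arm.get_calibration(name): a dict with "intrinsics" (3x3 intrinsics, pixels), "extrinsics" (4x4, takes a point from camera to world coordinates). Camera axes: x right, y down, z forward; pixel columns grow to the right and rows downward; lengths in m; the calibration is good to about 2 mm. A picture is of the moment at which its call begins. get_calibration takes no time and is no camera call.
- arm.sign_off(): hands the job in, once; it reports no verdict.
The state is a dict: "clock": time; "joints": joint angles; "dq": joint speeds; "joint_efforts": joint torques, N m; "position": TCP position; "ee_rot": TCP orientation; "force": force on the tool from outside, world axes, zero at the start; "ft_torque": the same for the moment, N m; "width": opening from 0.0 (shut) to 1.0 (fully open).
Only numpy, scipy, OpenCV 4.12 (cv2) and the standard library are available. Lean on these libraries where they do the work, as an engineer would, in place of code of your own. Each camera call takes 0.05 s, during which the arm holds its last target.

### The job

Clear the jar off the weekly dose card and stand it upright in the free space of the bottle tray. Then take the sprung hand roller by its grip and roll its drum along the whole card with a steady, moderate push, so that all seven raised cover strips end flush with the frame (no pushing them with the fingers or slamming the roller), and set the roller back on its dock, upright and let go. Keep the jar upright and leave the other bottles and the pill organiser where they are.

Things in the scene. Friction and masses are not known exactly. Their poses are not given: they have to be found in the camera images.
- card_top (a point): Weekly dose card in a grey plastic frame fixed to the desk, 164 mm along its own x, 120 mm along y. This point: centre of the frame's flush top face, 20 mm above the desk; z up. Seven blue rigid cover strips lie side by side in it, each 18.5 mm (x) by 100 mm (y), pitch 20 mm along x, from x = -60 to +60 mm; at first 3 mm proud of the frame.
- strip0 (a joint): How far cover strip 1 of 7 (centred at x = -60 mm from the card's centre) has been pressed down, in m: 0 = 3 mm proud, 0.003 = flush with the frame. Held by friction; moves straight down under about 6 N and stays down.
- strip1 (a joint): How far cover strip 2 of 7 (centred at x = -40 mm from the card's centre) has been pressed down, in m: 0 = 3 mm proud, 0.003 = flush with the frame. Held by friction; moves straight down under about 6 N and stays down.
- strip2 (a joint): How far cover strip 3 of 7 (centred at x = -20 mm from the card's centre) has been pressed down, in m: 0 = 3 mm proud, 0.003 = flush with the frame. Held by friction; moves straight down under about 6 N and stays down.
- strip3 (a joint): How far cover strip 4 of 7 (centred at x = 0 mm from the card's centre) has been pressed down, in m: 0 = 3 mm proud, 0.003 = flush with the frame. Held by friction; moves straight down under about 6 N and stays down.
- strip4 (a joint): How far cover strip 5 of 7 (centred at x = 20 mm from the card's centre) has been pressed down, in m: 0 = 3 mm proud, 0.003 = flush with the frame. Held by friction; moves straight down under about 6 N and stays down.
- strip5 (a joint): How far cover strip 6 of 7 (centred at x = 40 mm from the card's centre) has been pressed down, in m: 0 = 3 mm proud, 0.003 = flush with the frame. Held by friction; moves straight down under about 6 N and stays down.
- strip6 (a joint): How far cover strip 7 of 7 (centred at x = 60 mm from the card's centre) has been pressed down, in m: 0 = 3 mm proud, 0.003 = flush with the frame. Held by friction; moves straight down under about 6 N and stays down.
- jar_mid (a point): White plastic jar, 46 mm across, 85 mm tall, about 0.12 kg, standing upright on the card's strips. This point is its centre, 42.5 mm above its underside; z is up.
- tray: White open bottle tray, fixed to the desk: 112 mm along its own x, 212 mm along y, walls 4 mm thick and 18 mm high, floor 4 mm thick. Origin: centre of its underside, at desk height.
- tray_bottle_mid (a point): Amber bottle, 48 mm across, 95 mm tall, standing in the tray near its lengthwise middle line, anywhere from 45 mm one way to 45 mm the other way of its centre. This point is its centre, 47.5 mm above its underside. Leave it alone.
- far_bottle_mid (a point): White bottle with a blue cap, 44 mm across, 115 mm tall, standing on the desk just past the +x end of the card. This point is its centre, 57.5 mm above the desk. Leave it alone.
- organiser: Blue open pill organiser of seven cells, 40 by 180 by 22 mm, loose on the desk on the robot's side of the card. Origin: centre of its underside. Leave it alone.
- dock: Parking dock of the roller, fixed to the desk. Base plate 80 mm (x) by 150 mm (y), 4 mm thick; on it two white pedestals, 76 mm long in x, 26 mm wide, centred at y = +59 and -59 mm, flat tops 18 mm above the desk, 92 mm gap between. The roller's feet stand on the pedestals, its drum hangs in the gap. Origin: centre of the underside, at desk height.
- roller: Yoke of the hand roller (0.43 kg, 114 mm tall in all), standing on the dock. Origin: under the drum's centre, level with its lowest line; z up, y along the axle; rolls along x. Two aluminium feet, 50 mm in x, 20 mm in y, centred at y = +53 and -53 mm, 126 mm over both; undersides 10 mm above the drum's lowest line.
- roller_axle (a point): Centre of the roller's drum, 20 mm above its lowest line; z up through the grip, y along the axle. Drum: black rubber, 40 mm diameter, 80 mm long in y. When docked this point is 28 mm above the desk, about over the dock's centre, with the axle along the dock's y.
- roller_grip (a point): Centre of the roller's wooden grip: a bar 26 mm thick in x, 90 mm long in y, 30 mm tall, straight above the drum, its centre 79 mm above the axle when not pressed. It is sprung: it sinks up to 14 mm towards the drum as it is pressed.
- grip (a joint): How far the roller's grip is pressed down on its spring, in m: 0 to 0.014. Starts to move at 3.5 N; 0.7 N more per mm. 5 to 10 mm is a moderate push, enough to seat the strips.
- drum (a joint): Angle the drum has turned on its axle, in rad, 0 at the start; 1 rad is 20 mm of rolling. Changes only when the drum rolls.

How it is judged:
By the outcome, as a careful person would: the job done as asked, in the order asked, and still so for the second after the job is handed in, with the robot touching nothing.
It also fails if it takes over 64 s, if anything falls off the work surface, if the arm or the gripper's body presses on something with over 40 N, if the wrist force passes 120 N, or if a joint passes its speed limit or range.

## Working session

There is one attempt and no reset: what is moved stays moved. The work goes in short steps, Python scripts to look and compute and a shell command to move; the robot and the scene stay as the last step left them, time stands still between calls to the robot, and variables do not carry over. Pictures are saved under pics/ and viewed, and the job is handed in when it is done.

```bash
mkdir -p pics; cat > h.py <<'E'
import numpy as np, cv2
from cell import arm
def snap(n,f):
    im=arm.get_image(n); cv2.imwrite('pics/'+f,im[:,:,::-1]); return im
def ray(n,u,v,z):
    c=arm.get_calibration(n);K=np.array(c['intrinsics']);T=np.array(c['extrinsics'])
    d=T[:3,:3]@np.linalg.solve(K,[u,v,1.]);o=T[:3,3]
    return o+d*(z-o[2])/d[2]
def proj(n,p):
    c=arm.get_calibration(n);K=np.array(c['intrinsics']);T=np.linalg.inv(np.array(c['extrinsics']))
    q=K@(T[:3,:3]@np.array(p)+T[:3,3]);return q[:2]/q[2]
E
python3 - <<'E'
from h import *
snap('scene','s0.png');snap('top','t0.png')
print(arm.observe())
for n in('scene','top'):print(arm.get_calibration(n))
E
```

```text
{'clock': 0.1, 'joints': array([ 1.11340924,  0.43513707,  0.02495443,  1.57399479, -0.01158427,
        1.13399226, -0.07507644]), 'dq': array([ 9.09740794e-04, -1.24461239e-03, -2.05094557e-04, -1.14040955e-03,
        2.60258914e-03,  4.58910713e-05, -1.70797866e-03]), 'joint_efforts': array([ 3.64893189e-03, -6.69127035e+01,  9.88178663e-01, -3.15147364e+01,
       -6.04937598e-02,  3.73177626e-02,  4.56499606e-05]), 'position': array([ 0.21692927, -0.58568995,  0.24303767]), 'ee_rot': array([-3.09098303e+00, -5.54110777e-01,  5.87133101e-04]), 'force': array([-0.8978787 ,  0.31433592, -0.69468129]), 'ft_torque': array([-0.02953657, -0.03388592, -0.01176103]), 'width': 1.0007496336096444}
{'intrinsics': array([[542.22792018,   0.        , 327.22173283],
       [  0.        , 542.22792018, 239.00682605],
       [  0.        ,   0.        ,   1.        ]]), 'extrinsics': array([[ 0.05110836,  0.66864086, -0.74182702,  1.36359032],
       [ 0.99866368, -0.0399198 ,  0.03282174, -0.02590181],
       [-0.00766763, -0.74251317, -0.66978758,  0.79214026],
       [ 0.        ,  0.        ,  0.        ,  1.        ]])}
{'intrinsics': array([[621.69885028,   0.        , 319.77421771],
       [  0.        , 621.69885028, 240.31518978],
       [  0.        ,   0.        ,   1.        ]]), 'extrinsics': array([[ 0.015439  , -0.99884307,  0.0455429 ,  0.50201354],
       [-0.99949477, -0.01668259, -0.02705347,  0.02459173],
       [ 0.02778195, -0.04510221, -0.99859599,  1.32068567],
       [ 0.        ,  0.        ,  0.        ,  1.        ]])}
```

View pics/s0.png

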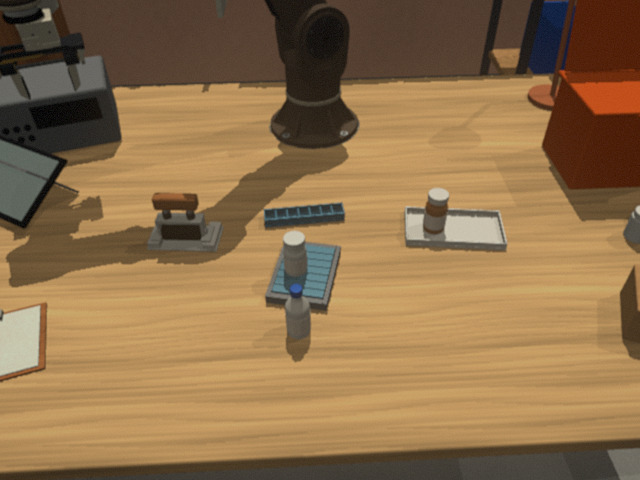

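View pics/t0.png

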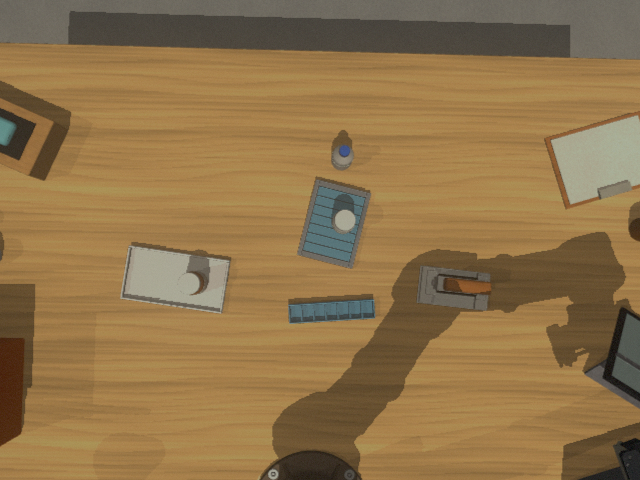

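The scene view shows the dock at (185,230), card at (305,272) with the jar at (295,255), tray at (455,228). The top view shows the card at (334,222), tray at (176,278), dock at (454,288) and far bottle at (342,156). I'll zoom in for corners.

```bash
python3 - <<'E'
import cv2,numpy as np
t=cv2.imread('pics/t0.png');s=cv2.imread('pics/s0.png')
def c(im,x,y,w,h,k):return cv2.resize(im[y:y+h,x:x+w],None,fx=k,fy=k,interpolation=cv2.INTER_CUBIC)
a=c(t,290,135,100,130+10,4);b=c(t,410,250,100,75,4);d=c(t,115,235,120,85,4)
o=np.zeros((600,800,3),np.uint8);o[:560,:400]=a;o[:300,400:]=b;o[300:,400:]=c(t,115,235,100,75,4)
cv2.imwrite('pics/z1.png',o)
o=np.zeros((600,800,3),np.uint8);o[:480,:400]=c(s,255,225,100,120,4);o[:300,400:]=c(s,140,180,100,75,4);o[300:,400:]=c(s,405,180,100,75,4)
cv2.imwrite('pics/z2.png',o)
E
```

```text
(no output)
```

View pics/z1.png

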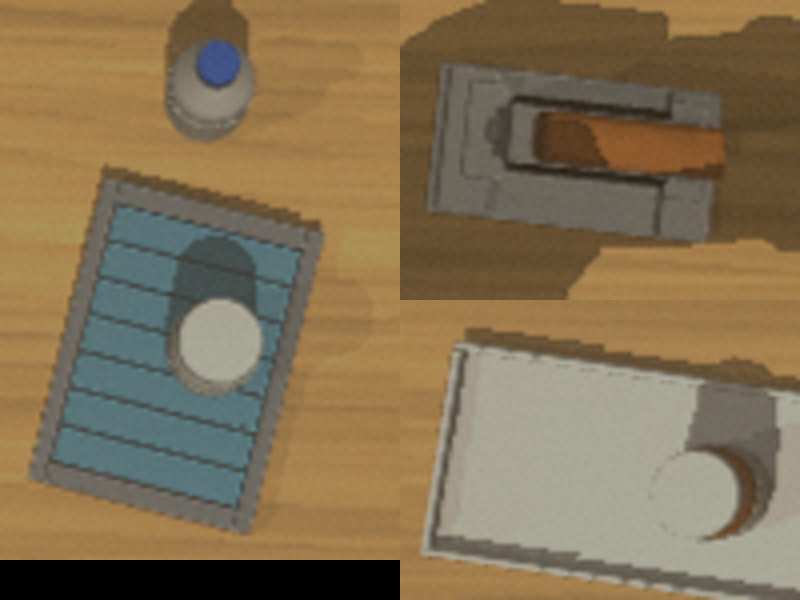

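View pics/z2.png

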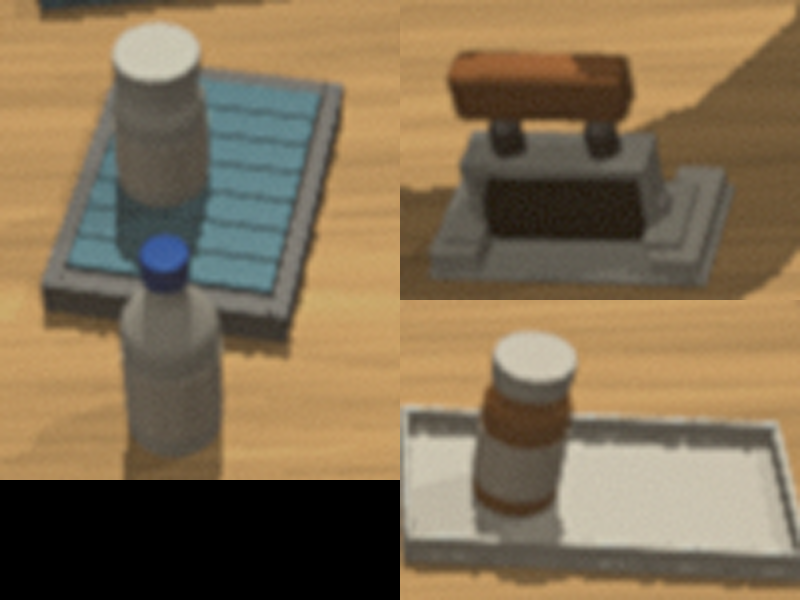

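```bash
python3 - <<'E'
from h import *
np.set_printoptions(precision=4,suppress=True)
def quad(name,n,pts,z):
    P=np.array([ray(n,u,v,z) for u,v in pts]); c=P.mean(0)
    print(name,n,c,'sides',np.linalg.norm(P-np.roll(P,-1,0),axis=1),'edge angs',[np.degrees(np.arctan2(*(P[(i+1)%4]-P[i])[[1,0]])).round(1) for i in range(4)])
    return c
quad('card','top',[(316.2,180),(370.5,194),(352,267.5),(298.3,254.5)],.02)
quad('card','scene',[(255+40/4,225+290/4),(255+285/4,225+320/4),(255+342/4,225+88/4),(255+118/4,225+75/4)],.02)
quad('tray','top',[(129.2,246.2),(230,258),(222,313),(121.2,298.3)],.018)
quad('dock','top',[(420.7,266.2),(490,273.7),(487,310),(417.5,302.5)],.004)
quad('grip','top',[(545,277.5),(590.5-100,281.2),(490.5,294.5),(544-0,291)],.122) if 0 else quad('grip','top',[(410+140/4,250+110/4),(410+322/4,250+125/4),(410+322/4,250+178/4),(410+137/4,250+165/4)],.122)
quad('gripscene','scene',[(140+52/4,180+53/4),(140+228/4,180+57/4),(140+230/4,180+85/4),(140+58/4,180+85/4)],.122)
print('jar top',ray('top',345.2,220,.108),'scene',ray('scene',255+157/4,225+52/4,.108))
print('traybottle',ray('top',189.2,283.7,.099),'scene',ray('scene',405+135/4,180+57/4,.099))
print('far cap',ray('top',290+218/4,135+64/4,.115),'scene',ray('scene',255+165/4,225+253/4,.115))
E
```

```text
card top [ 0.5963 -0.0406  0.02  ] sides [0.1181 0.1597 0.1157 0.1612] edge angs [np.float64(-103.4), np.float64(166.6), np.float64(77.3), np.float64(-12.5)]
card scene [ 0.6032 -0.0386  0.02  ] sides [0.1181 0.1621 0.1183 0.1535] edge angs [np.float64(77.6), np.float64(166.6), np.float64(-98.3), np.float64(-13.5)]
tray top [0.4763 0.2877 0.018 ] sides [0.2105 0.1154 0.2104 0.109 ] edge angs [np.float64(-95.8), np.float64(173.0), np.float64(82.5), np.float64(-7.0)]
dock top [ 0.4652 -0.2978  0.004 ] sides [0.1492 0.0774 0.1492 0.0773] edge angs [np.float64(-95.3), np.float64(175.4), np.float64(84.7), np.float64(-4.6)]
grip top [ 0.4726 -0.2957  0.122 ] sides [0.089  0.0256 0.0903 0.0266] edge angs [np.float64(-93.8), np.float64(-179.8), np.float64(86.8), np.float64(-2.8)]
gripscene scene [ 0.4777 -0.2932  0.122 ] sides [0.0909 0.0237 0.0866 0.0281] edge angs [np.float64(84.4), np.float64(9.6), np.float64(-93.5), np.float64(-163.5)]
jar top [ 0.598  -0.0575  0.108 ] scene [ 0.5993 -0.0544  0.108 ]
traybottle [0.4688 0.2449 0.099 ] scene [0.47   0.2485 0.099 ]
far cap [ 0.7328 -0.0538  0.115 ] scene [ 0.7349 -0.0515  0.115 ]
```

```bash
python3 -m crank '[[1,0.058,0.08,0,0.065],[1,0.058,0.08,0,0.065],[1,0.058,0.08,0,0.065],[1,0.058,0.08,0,0.065],[1,0.058,0.08,0,0.065],[1,0.058,0.08,0,0.065],[1,0.058,0.08,0,0.065],[1,0.058,0.08,0,0.065]]' 15
python3 -m crank '[[1,0.058,0.08,0,0.065],[1,0.058,0.08,0,0.065],[1,0.058,0.08,0,0.065],[1,0.058,0.08,0,0.065],[1,0.058,0.08,0,0.065],[1,0.058,0.08,0,0.065],[1,0.058,0.08,0,0.065],[1,0,0,0,0]]'
cat > st.py <<'E'
from h import *
from scipy.spatial.transform import Rotation as R
o=arm.observe();M=R.from_rotvec(o['ee_rot']).as_matrix()
print(o['clock'],o['position'].round(4),'jaw',np.degrees(np.arctan2(M[1,1],M[0,1])).round(2),'z',M[:,2].round(4),'F',o['force'].round(2),'w',round(o['width'],3),'q',o['joints'].round(2))
E
python3 st.py
```

```text
clock: 0.77
position: [0.4032, -0.3283, 0.2436]
ee_rot: [-2.827, -1.37, 0.0]
force: [1.1, 0.4, 0.0]
width: 1.002
clock: 1.43
position: [0.5686, -0.0971, 0.2437]
ee_rot: [-2.411, -2.01, -0.008]
force: [-0.1, 1.6, -0.2]
width: 1.002
1.4333 [ 0.5686 -0.0971  0.2437] jaw -10.38 z [ 0.0023  0.0052 -1.    ] F [-0.1   1.62 -0.17] w 1.002 q [ 0.38  0.39 -0.41  1.67  0.16  1.11 -0.26]
```

```bash
python3 -m crank '[[1,0.038,0.051,0,0.02],[1,0.037,0.051,0,0.02],[1,0,0,-0.07,0],[1,0,0,-0.07,0],[1,0,0,-0.04,0],[1,0,0,0,0],[1,0,0,0,0],[1,0,0,0,0]]'
python3 - <<'E'
import st
from h import *
snap('top','t1.png');snap('scene','s1.png')
E
python3 -c "
import cv2,numpy as np
a=cv2.imread('pics/t1.png')[120:300,240:440];b=cv2.imread('pics/s1.png')[150:380,200:400]
k=lambda a,h:cv2.resize(a,(400,h),interpolation=3)
o=np.zeros((460,800,3),np.uint8);o[:360,:400]=k(a,360);o[:460,400:]=k(b,460);cv2.imwrite('pics/z3.png',o)"
```

```text
clock: 2.1
position: [0.5957, -0.0654, 0.1728]
ee_rot: [2.385, 2.044, 0.002]
force: [0.4, 0.9, 0.7]
width: 1.003
2.1 [ 0.5957 -0.0654  0.1728] jaw -8.8 z [ 0.0013  0.     -1.    ] F [0.45 0.88 0.69] w 1.003 q [ 0.3   0.49 -0.4   1.7   0.22  0.99 -0.33]
```

View pics/z3.png

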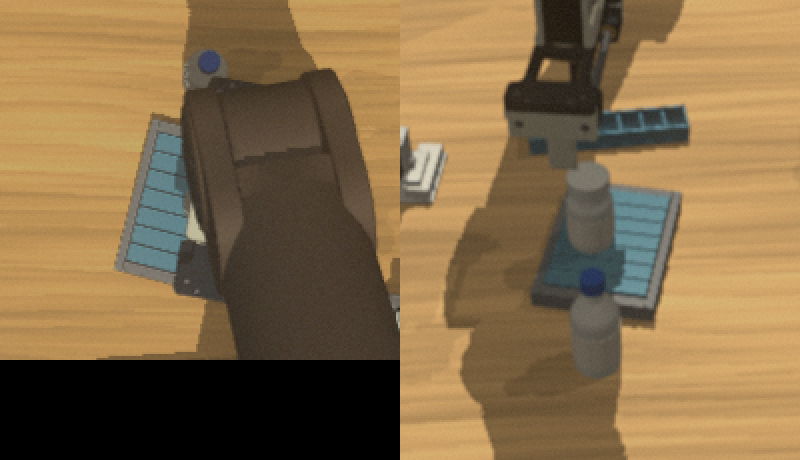

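The gripper is over the jar, which shows at (588,215) in the right-hand crop. It needs about 1 cm more along +y.

```bash
python3 -m crank '[[1,0.007,0.024,0,0.01],[1,0,0,-0.06,0.01],[1,0,0,-0.06,0],[1,0,0,-0.06,0],[1,0,0,-0.06,0],[1,0,0,0,0],[1,0,0,0,0],[1,0,0,0,0]]';python3 st.py
```

```text
clock: 2.87
position: [0.599, -0.0551, 0.0774]
ee_rot: [2.362, 2.07, 0.003]
force: [1.0, -0.6, 0.5]
width: 0.999
2.8667 [ 0.599  -0.0551  0.0774] jaw -7.55 z [ 2.1e-03  2.0e-04 -1.0e+00] F [ 0.98 -0.61  0.45] w 0.999 q [ 0.26  0.61 -0.37  1.78  0.29  0.8  -0.39]
```

```bash
python3 -m crank '[[0.4,0,0,0,0],[0.3,0,0,0,0],[0.3,0,0,0,0],[0.3,0,0,0,0],[0.3,0,0,0,0],[0.3,0,0,0,0],[0.3,0,0,0,0],[0.3,0,0,0,0]]' 15;python3 st.py
```

```text
clock: 3.53
position: [0.5982, -0.0557, 0.0759]
ee_rot: [2.363, 2.069, 0.001]
force: [-0.7, -0.1, 0.4]
width: 0.495
3.5333 [ 0.5982 -0.0557  0.0759] jaw -7.58 z [ 6.e-04 -0.e+00 -1.e+00] F [-0.71 -0.1   0.38] w 0.495 q [ 0.26  0.61 -0.37  1.78  0.29  0.8  -0.39]
```

```bash
python3 -m crank '[[0.3,0,0,0.03,0],[0.3,0,0,0.05,0],[0.3,0,0,0.06,0],[0.3,0,0,0.06,0],[0.3,0,0.02,0.05,0],[0.3,-0.02,0.06,0.01,0],[0.3,-0.022,0.075,0,0],[0.3,-0.022,0.075,0,0]]'
python3 -m crank '[[0.3,-0.022,0.075,0,0],[0.3,-0.022,0.075,0,0],[0.3,-0.022,0.075,0,0],[0.3,-0.022,0.075,0,0],[0.3,-0.022,0.075,0,0],[0.3,-0.022,0.075,0,0],[0.3,-0.022,0.075,0,0],[0.3,-0.022,0.075,0,0]]'
python3 -m crank '[[0.3,-0.022,0.07,0,0],[0.3,-0.015,0.04,0,0],[0.3,-0.011,0.02,0,0],[0.3,0,0,0,0],[0.3,0,0,0,0],[0.3,0,0,0,0],[0.3,0,0,0,0],[0.3,0,0,0,0]]'
python3 - <<'E'
import st
from h import *
snap('top','t2.png');snap('scene','s2.png')
E
python3 -c "
import cv2,numpy as np
a=cv2.imread('pics/t2.png')[200:350,80:280];b=cv2.imread('pics/s2.png')[110:300,340:540]
k=lambda a,h:cv2.resize(a,(400,h),interpolation=3)
o=np.zeros((460,800,3),np.uint8);o[:300,:400]=k(a,300);o[:380,400:]=k(b,380);cv2.imwrite('pics/z4.png',o)"
```

```text
clock: 4.2
position: [0.5722, 0.0367, 0.1812]
ee_rot: [2.365, 2.067, 0.002]
force: [0.5, 1.3, -1.6]
width: 0.498
clock: 4.87
position: [0.5011, 0.2776, 0.1806]
ee_rot: [2.363, 2.07, 0.0]
force: [-0.2, 0.3, -1.7]
width: 0.497
clock: 5.53
position: [0.4835, 0.3268, 0.1797]
ee_rot: [2.365, 2.067, -0.0]
force: [-0.3, -0.8, -0.9]
width: 0.493
5.5333 [0.4835 0.3268 0.1797] jaw -7.7 z [ 2.e-04 -7.e-04 -1.e+00] F [-0.35 -0.75 -0.9 ] w 0.493 q [-0.35  0.48 -0.48  1.73  0.25  1.   -1.05]
```

View pics/z4.png

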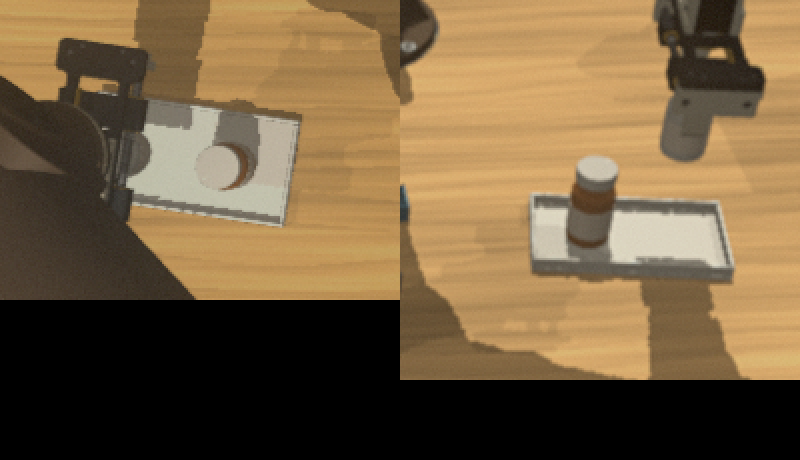

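The jar hangs upright over the free +y half of the tray, at (685,135) in the crop, and the tray bottle is undisturbed at (592,200).

```bash
python3 -m crank '[[0.3,0,0.015,-0.03,0],[0.3,0,0,-0.06,0],[0.3,0,0,-0.07,0],[0.3,0,0,-0.06,0],[0.3,0,0,-0.04,0],[0.3,0,0,-0.02,0],[0.3,0,0,0,0],[0.3,0,0,0,0]]';python3 st.py
```

```text
clock: 6.3
position: [0.4826, 0.3346, 0.0676]
ee_rot: [-2.363, -2.07, 0.001]
force: [-0.4, -0.7, 0.0]
width: 0.498
6.3 [0.4826 0.3346 0.0676] jaw -7.56 z [-4.e-04 -0.e+00 -1.e+00] F [-0.4  -0.65  0.02] w 0.498 q [-0.4   0.61 -0.43  1.82  0.34  0.78 -1.14]
```

```bash
python3 -m crank '[[0.3,0,0,-0.009,0],[0.3,0,0,-0.007,0],[0.3,0,0,-0.006,0],[0.3,0,0,-0.002,0],[0.3,0,0,-0.002,0],[0.3,0,0,0,0],[0.3,0,0,0,0],[0.3,0,0,0,0]]';python3 st.py
```

```text
clock: 6.97
position: [0.4828, 0.3344, 0.0575]
ee_rot: [2.363, 2.07, 0.0]
force: [-0.4, 0.9, -0.6]
width: 0.496
6.9667 [0.4828 0.3344 0.0575] jaw -7.58 z [ 2.e-04  1.e-04 -1.e+00] F [-0.4   0.87 -0.59] w 0.496 q [-0.4   0.63 -0.42  1.83  0.35  0.76 -1.15]
```

```bash
python3 -m crank '[[0.3,0,0,-0.002,0],[0.3,0,0,-0.002,0],[0.3,0,0,0,0],[0.3,0,0,0,0],[0.52,0,0,0,0],[0.6,0,0,0,0],[0.8,0,0,0,0],[0.8,0,0,0,0]]';python3 st.py
python3 -m crank '[[0.8,0,0,0,0],[0.9,0,0,0.03,0],[0.9,0,0,0.07,0],[0.9,0,0,0.1,0],[0.9,0,0,0.1,0],[0.9,0,0,0.1,0],[0.9,0,-0.05,0.03,0],[0.9,0,-0.09,0,0]]'
python3 -m crank '[[0.9,0,-0.1,0,0],[0.9,0,-0.1,0,0],[0.9,0,-0.1,0,0],[0.9,0,-0.1,0,0],[0.9,0,-0.1,0,0],[0.9,0,-0.1,0,0],[0.9,0,-0.1,0,0],[0.9,0,-0.1,0,0]]'
python3 st.py
```

```text
clock: 7.63
position: [0.4826, 0.3342, 0.0556]
ee_rot: [-2.363, -2.07, 0.0]
force: [0.3, -0.1, -0.7]
width: 0.692
7.6333 [0.4826 0.3342 0.0556] jaw -7.58 z [-2.e-04 -1.e-04 -1.e+00] F [ 0.32 -0.05 -0.7 ] w 0.692 q [-0.41  0.63 -0.42  1.83  0.36  0.76 -1.15]
clock: 8.3
position: [0.4832, 0.2836, 0.2333]
ee_rot: [-2.356, -2.076, -0.016]
force: [0.2, -0.8, -0.5]
width: 0.9
clock: 8.97
position: [0.4823, -0.0434, 0.2288]
ee_rot: [2.362, 2.07, 0.001]
force: [0.5, 1.0, -0.4]
width: 0.9
8.9667 [ 0.4823 -0.0434  0.2288] jaw -7.55 z [ 1.2e-03 -1.0e-04 -1.0e+00] F [ 0.47  1.03 -0.43] w 0.9 q [ 0.3   0.25 -0.39  1.9   0.11  1.01 -0.27]
```

```bash
python3 - <<'E'
from h import *
snap('top','t3.png');snap('scene','s3.png')
E
python3 -c "
import cv2,numpy as np
a=cv2.imread('pics/t3.png')[200:350,80:280];b=cv2.imread('pics/s3.png')[110:300,340:540]
k=lambda a,h:cv2.resize(a,(400,h),interpolation=3)
o=np.zeros((460,800,3),np.uint8);o[:300,:400]=k(a,300);o[:380,400:]=k(b,380);cv2.imwrite('pics/z5.png',o)"
```

```text
(no output)
```

View pics/z5.png

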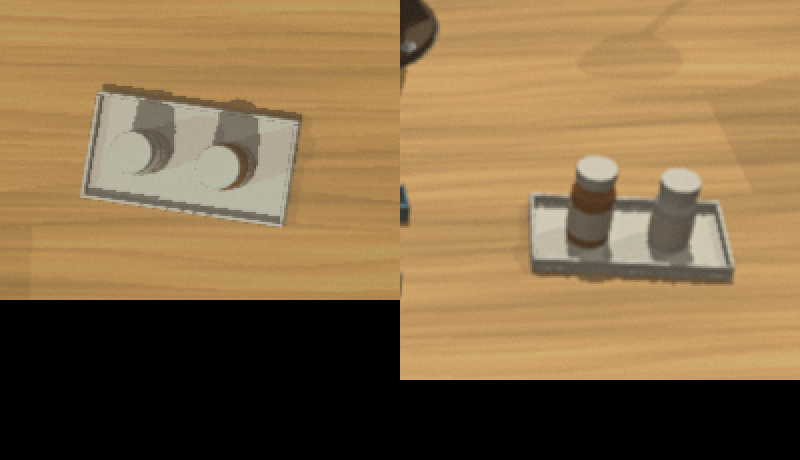

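The jar stands upright in the tray at (672,210) in the crop, and the tray bottle hasn't moved. Next I'll refine the grip and dock positions from these new images.

```bash
python3 - <<'E'
import cv2,numpy as np
t=cv2.imread('pics/t3.png');s=cv2.imread('pics/s3.png')
def c(im,x,y,w,h,k):return cv2.resize(im[y:y+h,x:x+w],None,fx=k,fy=k,interpolation=cv2.INTER_CUBIC)
o=np.zeros((600,800,3),np.uint8);o[:300,:400]=c(t,410,250,100,75,4);o[:300,400:]=c(s,140,180,100,75,4);o[300:,:400]=c(t,285,175,100,75,4);o[300:,400:]=c(s,255,230,100,75,4)
cv2.imwrite('pics/z6.png',o)
from h import *
for n,im in(('top',t),('scene',s)):
    h=cv2.cvtColor(im,cv2.COLOR_BGR2HSV)
    x,y=(420,260) if n=='top' else (145,185)
    r=im[y:y+60,x:x+80];hh=h[y:y+60,x:x+80]
    m=((hh[...,0]<14)&(hh[...,1]>120)).astype(np.uint8)
    m=cv2.morphologyEx(m,cv2.MORPH_OPEN,np.ones((3,3)))
    cs=sorted(cv2.findContours(m,0,1)[0],key=cv2.contourArea)[-1]
    b=cv2.boxPoints(cv2.minAreaRect(cs))+[x,y];print(n,b.round(1).tolist(),cv2.contourArea(cs))
E
```

```text
Traceback (most recent call last):
IndexError: list index out of range
```

View pics/z6.png

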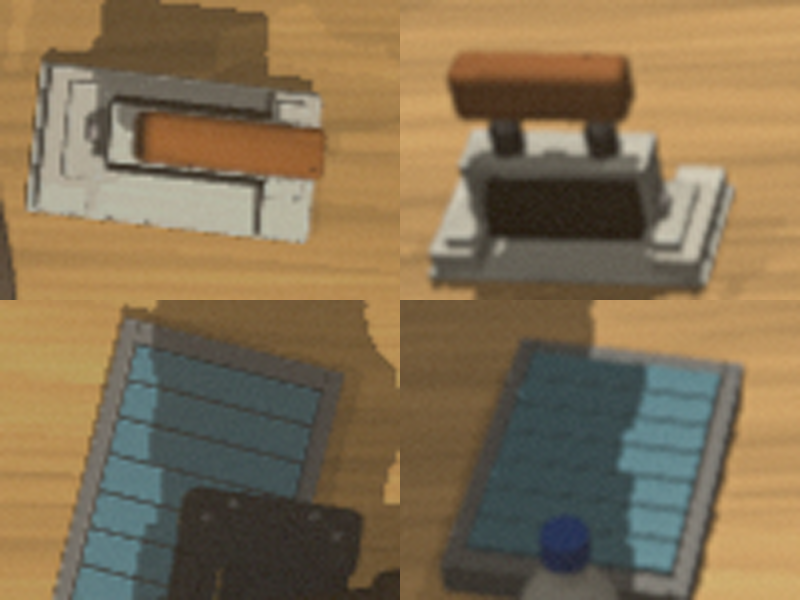

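The wooden grip's top face spans crop (140–325, 112–178). The dock and roller are undisturbed.

```bash
python3 -m crank '[[0.65,-0.005,-0.09,0,0.015],[0.65,-0.005,-0.1,0,0.015],[0.65,-0.005,-0.1,0,0.015],[0.65,-0.005,-0.1,0,0.015],[0.65,0,-0.1,0,0],[0.65,0,-0.09,0,0],[0.65,0,-0.05,0,0],[0.65,0,0,0,0]]';python3 st.py
```

```text
clock: 9.73
position: [0.4737, -0.299, 0.2281]
ee_rot: [2.303, 2.134, -0.002]
force: [-0.3, -0.2, 0.4]
width: 0.647
9.7333 [ 0.4737 -0.299   0.2281] jaw -4.35 z [ 0.     -0.0021 -1.    ] F [-0.33 -0.2   0.41] w 0.647 q [ 0.67  0.36 -0.27  1.74  0.11  1.06  0.29]
```

```bash
python3 -m crank '[[0.65,0,0.007,-0.06,0],[0.65,0,0,-0.08,0],[0.65,0,0,-0.07,0],[0.65,0,0,-0.05,0],[0.65,0,0,-0.03,0],[0.65,0,0,0,0],[0.65,0,0,0,0],[0.65,0,0,0,0]]' 40;python3 - <<'E'
import st
from h import *
s=snap('scene','s4.png')
cv2.imwrite('pics/z7.png',cv2.resize(s[100:260,100:260,::-1],None,fx=4,fy=4,interpolation=3)[:600])
E
```

```text
clock: 10.4
position: [0.4757, -0.2905, 0.1131]
ee_rot: [2.295, 2.143, 0.001]
force: [0.1, -0.4, -0.1]
width: 0.652
10.4 [ 0.4757 -0.2905  0.1131] jaw -3.94 z [ 1.7e-03 -4.0e-04 -1.0e+00] F [ 0.1  -0.42 -0.08] w 0.652 q [ 0.64  0.49 -0.26  1.87  0.16  0.8   0.23]
```

View pics/z7.png

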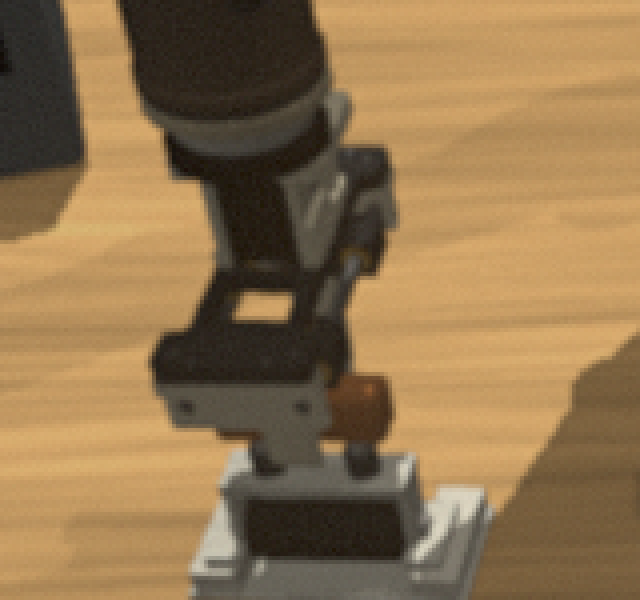

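```bash
python3 - <<'E'
from h import *
for p in([.4757,-.2905,.113],[.4757,-.2905,.096],[.50,-.2905,.096]):
    a=proj('scene',p);print(a,(a-100)*4)
# vertical mid of grip front face center ; posts/drum centre
for lab,u,v,z,x in(('grip front face bottom mid',100+(305)/4,100+437/4,.092,None),('drum mid',100+327/4,100+528/4,.028,None)):
    print(lab,ray('scene',u,v,z))
for u,v in ((410+140/4,250+162/4),(410+320/4,250+178/4)):print(ray('top',u,v,.122),ray('top',u,v,.092))
E
```

```text
[177.82422703 200.31151705] [311.29690813 401.24606821]
[179.41149618 206.83787022] [317.6459847  427.35148089]
[177.59848777 214.33203628] [310.39395107 457.32814511]
grip front face bottom mid [ 0.4782288  -0.29733852  0.092     ]
drum mid [ 0.4763263  -0.29827578  0.028     ]
[ 0.46355522 -0.25170269  0.122     ] [ 0.46259271 -0.25861762  0.092     ]
[ 0.45709235 -0.33947245  0.122     ] [ 0.45596809 -0.34858404  0.092     ]
```

The fingers straddle the grip. Two views put the roller's centre at about y = -0.2965, so I'll shift 6 mm in -y and close.

```bash
python3 -m crank '[[0.65,-0.002,-0.015,-0.005,0],[0.65,0,0,0,0],[0.4,0,0,0,0],[0.3,0,0,0,0],[0.2,0,0,0,0],[0.2,0,0,0,0],[0.2,0,0,0,0],[0.2,0,0,0,0]]' 40;python3 st.py; python3 -m crank '[[0.2,0,0,0,0],[0.2,0,0,0,0],[0.2,0,0,0,0],[0.2,0,0,0,0],[0.2,0,0,0,0],[0.2,0,0,0,0],[0.2,0,0,0,0],[0.2,0,0,0,0]]' 40;python3 st.py
```

```text
clock: 11.12
position: [0.4741, -0.2968, 0.1098]
ee_rot: [2.297, 2.143, 0.0]
force: [0.0, -0.1, -4.0]
width: 0.282
11.1167 [ 0.4741 -0.2968  0.1098] jaw -3.97 z [ 3.e-04 -0.e+00 -1.e+00] F [ 0.02 -0.13 -4.02] w 0.282 q [ 0.65  0.49 -0.25  1.87  0.17  0.8   0.24]
clock: 11.78
position: [0.4741, -0.2968, 0.1098]
ee_rot: [2.297, 2.143, 0.0]
force: [1.9, 1.0, -1.4]
width: 0.284
11.7833 [ 0.4741 -0.2968  0.1098] jaw -3.97 z [ 3.e-04  0.e+00 -1.e+00] F [ 1.94  0.97 -1.35] w 0.284 q [ 0.65  0.49 -0.25  1.87  0.17  0.8   0.24]
```

```bash
python3 -m crank '[[0.2,0,0,0.02,0],[0.2,0,0,0.04,0],[0.2,0,0,0.05,0],[0.2,0,0,0.05,0],[0.2,0,0,0.04,0],[0.2,0.005,0.02,0,0],[0.2,0.012,0.05,0,-0.01],[0.2,0.015,0.065,0,-0.02]]';python3 st.py
python3 -m crank '[[0.2,0.015,0.07,0,-0.02],[0.2,0.015,0.07,0,-0.02],[0.2,0.015,0.07,0,-0.02],[0.2,0.015,0.07,0,-0.02],[0.2,0.015,0.07,0,-0.02],[0.2,0.015,0.07,0,-0.02],[0.2,0.015,0.06,0,0],[0.2,0.012,0.04,0,0]]'
python3 -m crank '[[0.2,0.005,0.02,0,0],[0.2,0,0,0,0],[0.2,0,0,0,0],[0.2,0,0,0,0],[0.2,0,0,0,0],[0.2,0,0,0,0],[0.2,0,0,0,0],[0.2,0,0,0,0]]'
python3 - <<'E'
import st
from h import *
snap('scene','s5.png')
snap('top','t5.png')
E
python3 -c "
import cv2,numpy as np
a=cv2.imread('pics/t5.png')[150:300,250:450];b=cv2.imread('pics/s5.png')[130:330,200:400]
k=lambda a,h:cv2.resize(a,(400,h),interpolation=3)
o=np.zeros((460,800,3),np.uint8);o[:300,:400]=k(a,300);o[:400,400:]=k(b,400);cv2.imwrite('pics/z8.png',o)"
```

```text
clock: 12.45
position: [0.4854, -0.2439, 0.189]
ee_rot: [-2.335, -2.101, 0.002]
force: [0.6, 1.0, -4.4]
width: 0.282
12.45 [ 0.4854 -0.2439  0.189 ] jaw -6.02 z [-1.5e-03 -7.0e-04 -1.0e+00] F [ 0.64  0.96 -4.38] w 0.282 q [ 0.58  0.38 -0.28  1.82  0.13  0.96  0.14]
clock: 13.12
position: [0.5327, -0.031, 0.1888]
ee_rot: [-2.454, -1.959, 0.001]
force: [0.4, -0.4, -3.8]
width: 0.278
clock: 13.78
position: [0.5354, -0.0275, 0.1898]
ee_rot: [2.459, 1.955, -0.0]
force: [-0.2, -0.6, -4.2]
width: 0.282
13.7833 [ 0.5354 -0.0275  0.1898] jaw -13.03 z [ 0.e+00 -2.e-04 -1.e+00] F [-0.22 -0.64 -4.18] w 0.282 q [ 0.2   0.37 -0.32  1.84  0.14  0.96 -0.41]
```

View pics/z8.png

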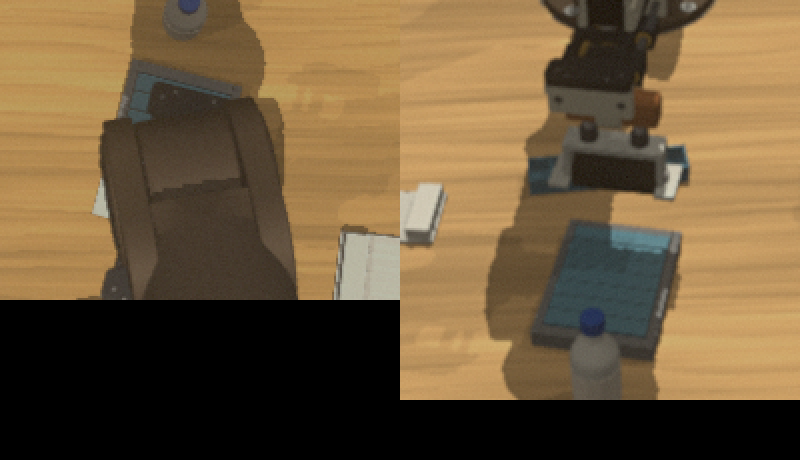

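```bash
python3 - <<'E'
from h import *
print(ray('scene',306.5,216,.108), ray('scene',200+172/2,130+172/2,.108),ray('scene',200+256/2,130+172/2,.108))
s=cv2.imread('pics/s5.png');cv2.imwrite('pics/z9.png',cv2.resize(s[150:240,255:355],None,fx=6,fy=6,interpolation=3))
E
```

```text
[ 0.53558403 -0.02981509  0.108     ] [ 0.53313465 -0.07032295  0.108     ] [0.53815049 0.01262922 0.108     ]
```

View pics/z9.png

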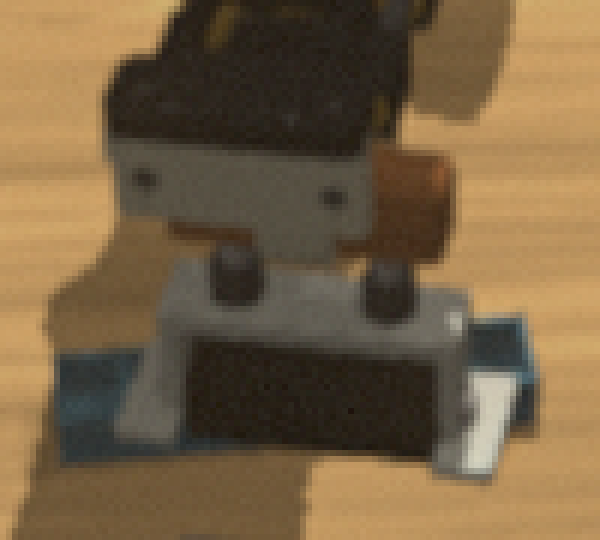

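The drum hangs level at z9 (190–440, 340–450), with its centre within 2 mm of the TCP in y. I'll lower it onto strip 1 gently.

```bash
python3 -m crank '[[0.2,-0.006,0.007,-0.02,0],[0.2,0,0,-0.04,0],[0.2,0,0,-0.04,0],[0.2,0,0,-0.025,0],[0.2,0,0,-0.01,0],[0.2,0,0,-0.005,0],[0.2,0,0,0,0],[0.2,0,0,0,0]]';python3 st.py
python3 -m crank '[[0.2,0,0,-0.007,0],[0.2,0,0,-0.007,0],[0.2,0,0,-0.007,0],[0.2,0,0,-0.007,0],[0.2,0,0,-0.006,0],[0.2,0,0,-0.006,0],[0.2,0,0,0,0],[0.2,0,0,0,0]]';python3 st.py
```

```text
clock: 14.55
position: [0.5336, -0.024, 0.1343]
ee_rot: [2.458, 1.956, 0.001]
force: [0.0, -0.6, -4.1]
width: 0.28
14.55 [ 0.5336 -0.024   0.1343] jaw -12.97 z [ 9.e-04  1.e-04 -1.e+00] F [ 0.02 -0.55 -4.12] w 0.28 q [ 0.18  0.43 -0.31  1.9   0.18  0.83 -0.45]
clock: 15.22
position: [0.5337, -0.0241, 0.1182]
ee_rot: [2.458, 1.956, 0.001]
force: [-0.6, -1.1, 4.5]
width: 0.28
15.2167 [ 0.5337 -0.0241  0.1182] jaw -12.98 z [ 1.2e-03 -1.0e-04 -1.0e+00] F [-0.63 -1.14  4.5 ] w 0.28 q [ 0.17  0.45 -0.31  1.92  0.19  0.79 -0.46]
```

```bash
python3 -m crank '[[0.2,0,0,-0.004,0],[0.2,0,0,-0.004,0],[0.2,0,0,-0.001,0],[0.2,0,0,0,0],[0.2,0,0,0,0],[0.2,0.003,-0.0007,0,0],[0.2,0.006,-0.0014,0,0],[0.2,0.01,-0.0023,0,0]]';python3 st.py
```

```text
clock: 15.88
position: [0.541, -0.0259, 0.1149]
ee_rot: [2.458, 1.956, 0.001]
force: [-4.0, -0.5, 8.9]
width: 0.278
15.8833 [ 0.541  -0.0259  0.1149] jaw -12.98 z [ 9.e-04 -3.e-04 -1.e+00] F [-4.03 -0.53  8.93] w 0.278 q [ 0.17  0.47 -0.3   1.9   0.19  0.8  -0.46]
```

```bash
python3 -m crank '[[0.2,0.01,-0.0023,0,0],[0.2,0.01,-0.0023,0,0],[0.2,0.01,-0.0023,0,0],[0.2,0.01,-0.0023,0,0],[0.2,0.01,-0.0023,0,0],[0.2,0.01,-0.0023,0,0],[0.2,0.01,-0.0023,0,0],[0.2,0.01,-0.0023,0,0]]';python3 st.py
```

```text
clock: 16.55
position: [0.5733, -0.0335, 0.1148]
ee_rot: [2.458, 1.955, 0.001]
force: [-0.8, -1.7, 6.5]
width: 0.28
16.55 [ 0.5733 -0.0335  0.1148] jaw -12.98 z [ 1.e-03 -4.e-04 -1.e+00] F [-0.79 -1.69  6.53] w 0.28 q [ 0.18  0.51 -0.29  1.83  0.19  0.83 -0.44]
```

```bash
python3 -m crank '[[0.2,0.01,-0.0023,0,0],[0.2,0.01,-0.0023,0,0],[0.2,0.01,-0.0023,0,0],[0.2,0.01,-0.0023,0,0],[0.2,0.01,-0.0023,0,0],[0.2,0.01,-0.0023,0,0],[0.2,0.01,-0.0023,0,0],[0.2,0.01,-0.0023,0,0]]';python3 st.py
python3 -m crank '[[0.2,0.01,-0.0023,0,0],[0.2,0.01,-0.0023,0,0],[0.2,0.01,-0.0023,0,0],[0.2,0.01,-0.0023,0,0],[0.2,0.01,-0.0023,0,0],[0.2,0.01,-0.0023,0,0],[0.2,0.01,-0.0023,0,0],[0.2,0.01,-0.0023,0,0]]';python3 st.py
```

```text
clock: 17.22
position: [0.6045, -0.0409, 0.1146]
ee_rot: [2.458, 1.956, -0.001]
force: [-2.5, -1.0, 6.9]
width: 0.28
17.2167 [ 0.6045 -0.0409  0.1146] jaw -12.98 z [-7.e-04 -5.e-04 -1.e+00] F [-2.52 -1.03  6.95] w 0.28 q [ 0.18  0.55 -0.29  1.74  0.2   0.87 -0.42]
clock: 17.88
position: [0.6375, -0.0487, 0.115]
ee_rot: [2.457, 1.955, 0.001]
force: [-1.1, -1.6, 7.2]
width: 0.28
17.8833 [ 0.6375 -0.0487  0.115 ] jaw -13.0 z [ 1.4e-03 -9.0e-04 -1.0e+00] F [-1.14 -1.64  7.19] w 0.28 q [ 0.18  0.6  -0.28  1.66  0.2   0.91 -0.41]
```

```bash
python3 -m crank '[[0.2,0.01,-0.0023,0,0],[0.2,0.01,-0.0023,0,0],[0.2,0.01,-0.0023,0,0],[0.2,0.01,-0.0023,0,0],[0.2,0.01,-0.0023,0,0],[0.2,0.01,-0.0023,0,0],[0.2,0.008,-0.0018,0,0],[0.2,0.004,-0.001,0,0]]';python3 - <<'E'
import st
from h import *
snap('scene','s6.png')
s=cv2.imread('pics/s6.png');cv2.imwrite('pics/z10.png',cv2.resize(s[200:350,250:400],None,fx=4,fy=4,interpolation=3))
E
```

```text
clock: 18.55
position: [0.6665, -0.0556, 0.1151]
ee_rot: [2.457, 1.954, 0.001]
force: [-1.5, -2.7, 7.8]
width: 0.285
18.55 [ 0.6665 -0.0556  0.1151] jaw -13.01 z [ 0.0018 -0.0012 -1.    ] F [-1.47 -2.68  7.76] w 0.285 q [ 0.18  0.64 -0.27  1.58  0.2   0.95 -0.39]
```

View pics/z10.png

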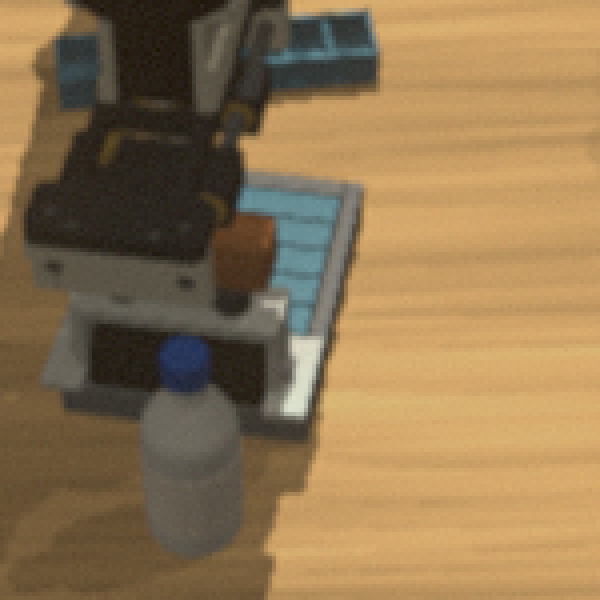

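The roller has reached the far end of the card at (165,350) and stands clear of the far bottle. I'll lift it and inspect the strips.

```bash
python3 -m crank '[[0.2,0,0,0.01,0],[0.2,0,0,0.015,0],[0.2,0,0,0.03,0],[0.2,0,0,0.05,0],[0.2,0,0,0.06,0],[0.2,0,0,0.05,0],[0.2,-0.01,-0.04,0.02,0.01],[0.2,-0.03,-0.06,0,0.02]]';python3 st.py
python3 -m crank '[[0.2,-0.04,-0.06,0,0.02],[0.2,-0.05,-0.06,0,0.02],[0.2,-0.05,-0.06,0,0.02],[0.2,-0.05,-0.06,0,0.02],[0.2,-0.05,-0.06,0,0.02],[0.2,-0.05,-0.06,0,0.01],[0.2,-0.05,-0.05,0,0],[0.2,-0.04,-0.04,0,0]]';python3 st.py
python3 - <<'E'
from h import *
snap('scene','s7.png')
snap('top','t7.png')
o=np.zeros((560,800,3),np.uint8)
s=cv2.imread('pics/s7.png');t=cv2.imread('pics/t7.png')
o[:400,:400]=cv2.resize(s[225:325,255:355],None,fx=4,fy=4,interpolation=3)
o[:560,400:]=cv2.resize(t[135:275,290:390],None,fx=4,fy=4,interpolation=3)
cv2.imwrite('pics/z11.png',o)
E
```

```text
clock: 19.27
position: [0.6518, -0.0904, 0.2112]
ee_rot: [2.42, 2.001, 0.009]
force: [1.4, 0.2, -4.2]
width: 0.284
19.2667 [ 0.6518 -0.0904  0.2112] jaw -10.83 z [ 0.0052  0.0029 -1.    ] F [ 1.41  0.21 -4.23] w 0.284 q [ 0.25  0.53 -0.3   1.51  0.16  1.12 -0.27]
clock: 19.93
position: [0.4952, -0.2762, 0.2082]
ee_rot: [-2.309, -2.129, 0.002]
force: [-0.4, -0.4, -3.5]
width: 0.281
19.9333 [ 0.4952 -0.2762  0.2082] jaw -4.66 z [-0.0015 -0.     -1.    ] F [-0.38 -0.42 -3.54] w 0.281 q [ 0.64  0.4  -0.3   1.74  0.14  1.02  0.2 ]
```

View pics/z11.png

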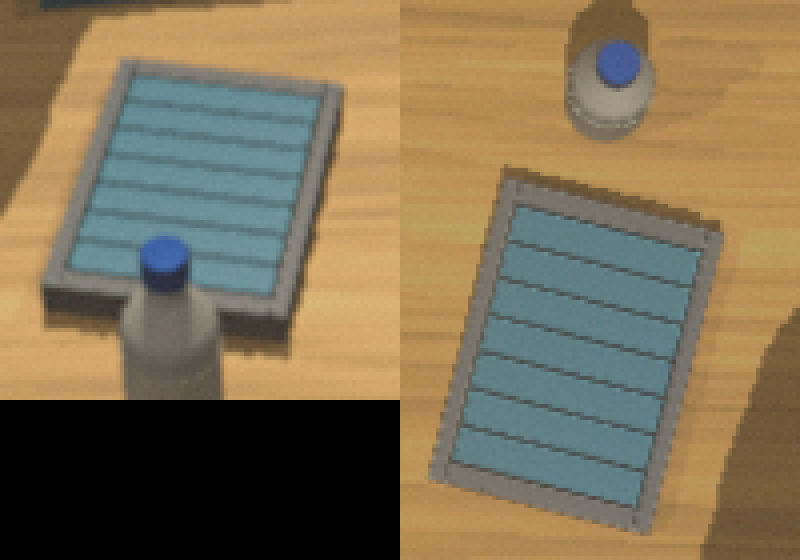

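View pics/s7.png

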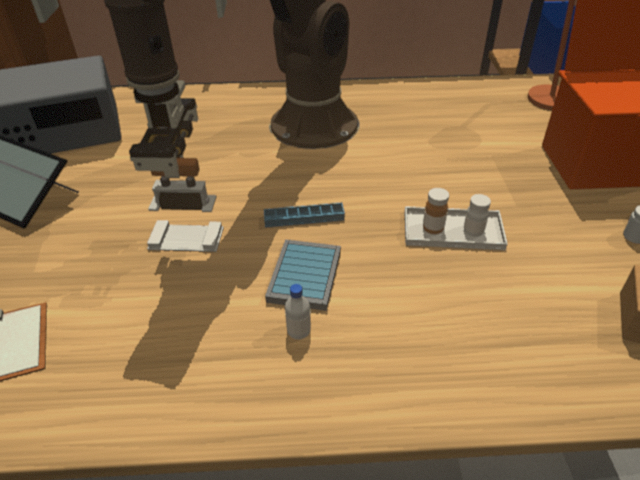

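The strips look flush and the other objects are unmoved. I'll check quantitatively by measuring how far each strip's edges shifted against the first image, since 3 mm of sinking should show as a shift of about 1 px.

```bash
python3 - <<'E'
from h import *
a=cv2.cvtColor(cv2.imread('pics/s0.png'),6).astype(np.float32);b=cv2.cvtColor(cv2.imread('pics/s7.png'),6).astype(np.float32)
C=np.array([.5997,-.0396]);th=np.radians(-13);u=np.array([np.cos(th),np.sin(th)]);v=np.array([-u[1],u[0]])
print('expected px shift',proj('scene',[*C,.02])-proj('scene',[*C,.023]), 'px per mm x',(proj('scene',[*(C+.01*u),.02])-proj('scene',[*C,.02]))/10)
xs=np.arange(-85,85,.25)
for y0 in(42,36,30):
    prof=[]
    for im in(a,b):
        acc=0
        for y in np.arange(y0-3,y0+3.1,1):
            p=np.array([proj('scene',[*(C+x*.001*u+y*.001*v),.02]) for x in xs],np.float32)
            acc=acc+cv2.remap(im,p[:,0].reshape(1,-1),p[:,1].reshape(1,-1),cv2.INTER_CUBIC)[0]
        prof.append(acc/7)
    A,B=prof;r=[]
    for c in range(-50,51,20):
        f=lambda P:(lambda i:xs[i])(np.where(abs(xs-c)<9)[0][np.argmin(P[abs(xs-c)<9])])
        r.append((f(A),f(B),f(B)-f(A)))
    print(y0,[tuple(map(float,q)) for q in r])
E
```

```text
expected px shift [0.05505763 1.05824777] px per mm x [-0.10399957  0.35423895]Traceback (most recent call last):
  File "<stdin>", line 11, in <module>
  File "h.py", line 10, in proj
    c=arm.get_calibration(n);K=np.array(c['intrinsics']);T=np.linalg.inv(np.array(c['extrinsics']))
ValueError: time passes only in moves, steps and waits
```

```bash
python3 - <<'E'
import re
s=open('h.py').read().replace("def snap","_c={}\ndef cal(n):\n    if n not in _c:_c[n]=arm.get_calibration(n)\n    return _c[n]\ndef snap").replace("c=arm.get_calibration(n)","c=cal(n)").replace("_c[n]=cal(n)","_c[n]=arm.get_calibration(n)")
open('h.py','w').write(s)
E
python3 - <<'E'
from h import *
a=cv2.cvtColor(cv2.imread('pics/s0.png'),6).astype(np.float32);b=cv2.cvtColor(cv2.imread('pics/s7.png'),6).astype(np.float32)
C=np.array([.5997,-.0396]);th=np.radians(-13);u=np.array([np.cos(th),np.sin(th)]);v=np.array([-u[1],u[0]])
xs=np.arange(-85,85,.5)
for y0 in(42,36,30):
    prof=[]
    for im in(a,b):
        acc=0
        for y in np.arange(y0-3,y0+3.1,1):
            p=np.array([proj('scene',[*(C+x*.001*u+y*.001*v),.02]) for x in xs],np.float32)
            acc=acc+cv2.remap(im,p[:,0].reshape(1,-1),p[:,1].reshape(1,-1),cv2.INTER_CUBIC)[0]
        prof.append(acc/7)
    A,B=prof;r=[]
    for c in range(-70,71,20):
        m=abs(xs-c)<9
        f=lambda P:xs[m][np.argmin(P[m])]
        r.append((float(f(A)),float(f(B)),float(f(B)-f(A))))
    print(y0,r)
E
```

```text
42 [(-78.5, -73.0, 5.5), (-56.5, -53.5, 3.0), (-36.0, -33.0, 3.0), (-16.0, -12.5, 3.5), (4.5, 7.0, 2.5), (24.0, 26.5, 2.5), (44.5, 47.0, 2.5), (65.5, 78.5, 13.0)]
36 [(-77.0, -74.0, 3.0), (-56.0, -52.5, 3.5), (-36.5, -33.0, 3.5), (-16.5, -13.5, 3.0), (4.0, 7.0, 3.0), (24.5, 27.0, 2.5), (44.0, 47.0, 3.0), (65.5, 78.5, 13.0)]
30 [(-78.5, -74.0, 4.5), (-56.5, -53.0, 3.5), (-36.5, -34.0, 2.5), (-16.5, -13.5, 3.0), (4.0, 6.5, 2.5), (24.0, 27.0, 3.0), (44.5, 47.0, 2.5), (65.5, 78.5, 13.0)]
```

All six gaps shifted by about 3 mm, so strips 1–6 are flush. Strip 7's exposed front edge also vanished, so all seven are down. Now I'll dock the roller.

```bash
python3 -m crank '[[0.2,-0.03,-0.03,0,0.01],[0.2,-0.02,-0.02,0,0],[0.2,0,0,0,0],[0.2,0,0,-0.03,0],[0.2,0,0,-0.04,0],[0.2,0,0,-0.04,0],[0.2,0,0,0,0],[0.2,0,0,0,0]]';python3 st.py
python3 -m crank '[[0.2,0,0,0,0],[0.2,0,0,0,0],[0.2,0,0,0,0],[0.2,0,0,0,0],[0.2,0,0,0,0],[0.2,0,0,0,0],[0.2,0,0,0,0],[0.2,0,0,0,0]]';python3 st.py
```

```text
clock: 20.7
position: [0.4774, -0.2937, 0.1637]
ee_rot: [-2.295, -2.142, 0.0]
force: [-0.3, 0.3, -3.7]
width: 0.282
20.7 [ 0.4774 -0.2937  0.1637] jaw -3.94 z [-0.0016  0.0013 -1.    ] F [-0.32  0.34 -3.66] w 0.282 q [ 0.67  0.43 -0.3   1.81  0.15  0.92  0.24]
clock: 21.37
position: [0.4775, -0.2946, 0.1642]
ee_rot: [2.297, 2.143, 0.0]
force: [0.5, 0.2, -3.6]
width: 0.28
21.3667 [ 0.4775 -0.2946  0.1642] jaw -3.98 z [ 1.e-04 -1.e-04 -1.e+00] F [ 0.55  0.19 -3.56] w 0.28 q [ 0.68  0.43 -0.3   1.81  0.15  0.92  0.24]
```

```bash
python3 -m crank '[[0.2,-0.0085,-0.0055,-0.02,0],[0.2,0,0,-0.03,0],[0.2,0,0,-0.03,0],[0.2,0,0,-0.02,0],[0.2,0,0,-0.01,0],[0.2,0,0,0,0],[0.2,0,0,0,0],[0.2,0,0,0,0]]';python3 - <<'E'
import st
from h import *
snap('scene','s8.png')
s=cv2.imread('pics/s8.png');cv2.imwrite('pics/z12.png',cv2.resize(s[140:260,130:250],None,fx=5,fy=5,interpolation=3))
E
```

```text
clock: 22.03
position: [0.4745, -0.2969, 0.1206]
ee_rot: [2.296, 2.143, 0.001]
force: [-0.0, -0.1, -3.9]
width: 0.279
22.0333 [ 0.4745 -0.2969  0.1206] jaw -3.97 z [ 8.e-04 -4.e-04 -1.e+00] F [-0.01 -0.08 -3.9 ] w 0.279 q [ 0.67  0.48 -0.28  1.86  0.18  0.83  0.23]
```

View pics/z12.png

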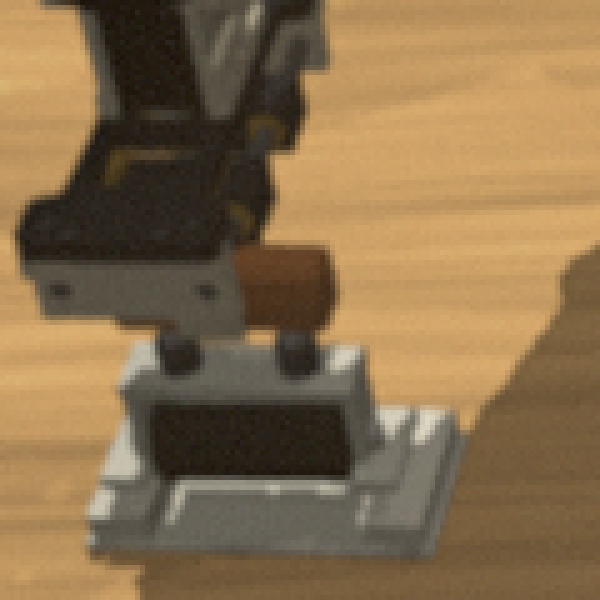

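The roller is level, over the gap between the pedestals. I'll lower the last 10 mm.

```bash
python3 -m crank '[[0.2,0,0,-0.006,0],[0.2,0,0,-0.006,0],[0.2,0,0,-0.006,0],[0.2,0,0,-0.005,0],[0.2,0,0,-0.004,0],[0.2,0,0,0,0],[0.2,0,0,0,0],[0.2,0,0,0,0]]';python3 st.py
```

```text
clock: 22.75
position: [0.4742, -0.2968, 0.1097]
ee_rot: [2.297, 2.143, 0.0]
force: [-0.5, 1.2, 1.6]
width: 0.281
22.75 [ 0.4742 -0.2968  0.1097] jaw -3.97 z [ 2.e-04 -2.e-04 -1.e+00] F [-0.49  1.18  1.59] w 0.281 q [ 0.67  0.5  -0.28  1.87  0.18  0.8   0.22]
```

Touchdown: the force changed sign at the same height as the original pick. I'll release and retreat.

```bash
python3 -m crank '[[0.35,0,0,0,0],[0.45,0,0,0,0],[0.6,0,0,0,0],[0.65,0,0,0,0],[0.65,0,0,0,0],[0.65,0,0,0,0],[0.65,0,0,0,0],[0.65,0,0,0,0]]';python3 st.py
python3 -m crank '[[0.65,0,0,0.02,0],[0.65,0,0,0.04,0],[0.65,0,0,0.06,0],[0.65,0,0,0.08,0],[0.65,0,0,0.09,0],[0.65,0,0,0.09,0],[0.65,-0.02,-0.06,0,0],[0.65,-0.04,-0.08,0,0]]'
python3 -m crank '[[0.65,-0.04,-0.08,0,0],[0.65,-0.04,-0.08,0,0],[0.65,-0.04,-0.08,0,0],[0.65,-0.04,-0.08,0,0],[0.65,-0.04,-0.08,0,0],[0.65,0,0,0,0],[0.65,0,0,0,0],[0.65,0,0,0,0]]'
python3 - <<'E'
import st
from h import *
snap('scene','s9.png');snap('top','t9.png')
o=np.zeros((480,800,3),np.uint8)
s=cv2.imread('pics/s9.png');t=cv2.imread('pics/t9.png')
o[:300,:400]=cv2.resize(s[180:255,140:240],None,fx=4,fy=4,interpolation=3)
o[:300,400:]=cv2.resize(t[250:325,410:510],None,fx=4,fy=4,interpolation=3)
cv2.imwrite('pics/z13.png',o)
E
```

```text
clock: 23.42
position: [0.4741, -0.2968, 0.1093]
ee_rot: [2.297, 2.143, 0.0]
force: [-0.5, -0.3, 0.7]
width: 0.65
23.4167 [ 0.4741 -0.2968  0.1093] jaw -3.98 z [ 1.e-04 -0.e+00 -1.e+00] F [-0.54 -0.27  0.74] w 0.65 q [ 0.67  0.5  -0.28  1.87  0.18  0.8   0.22]
clock: 24.08
position: [0.4537, -0.3506, 0.2653]
ee_rot: [2.285, 2.147, 0.006]
force: [-0.2, -0.6, -0.9]
width: 0.648
clock: 24.75
position: [0.3705, -0.5122, 0.2616]
ee_rot: [-2.297, -2.143, -0.001]
force: [1.3, 0.1, 0.1]
width: 0.649
24.75 [ 0.3705 -0.5122  0.2616] jaw -3.97 z [ 6.e-04  7.e-04 -1.e+00] F [1.27 0.07 0.1 ] w 0.649 q [ 1.01  0.45 -0.22  1.51  0.1   1.19  0.7 ]
```

View pics/z13.png

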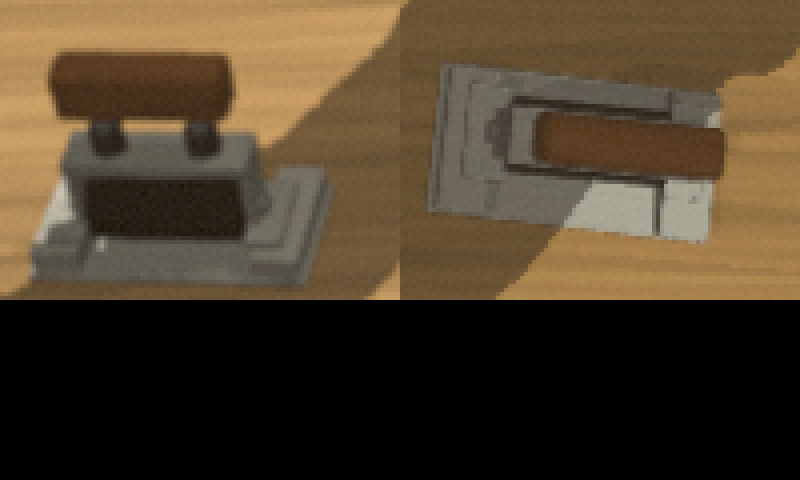

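View pics/t9.png

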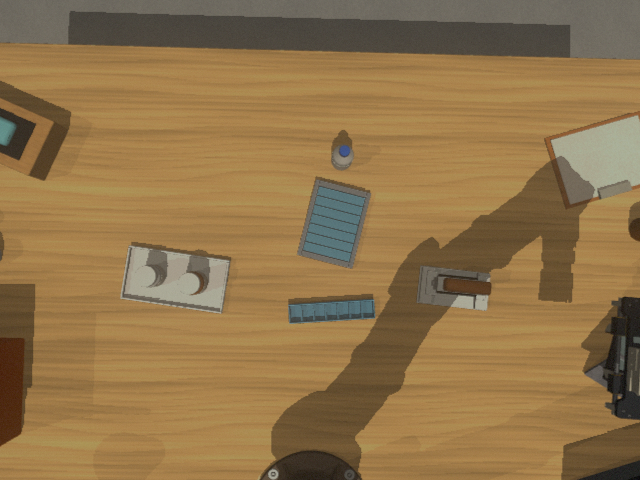

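View pics/s9.png

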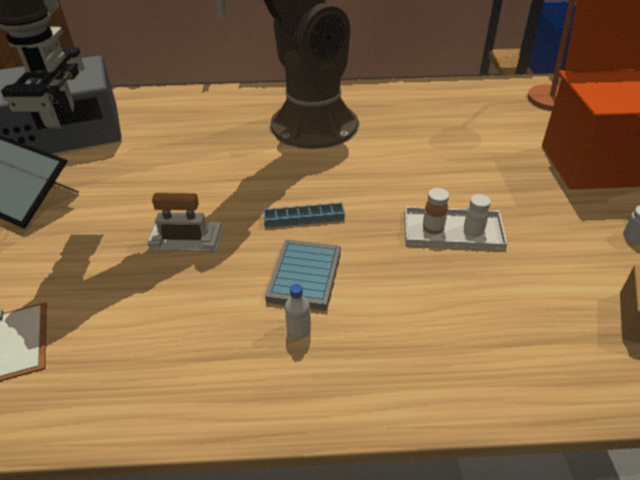

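Everything is in place: the roller is upright on its dock at the same pixels as at the start, the jar is upright in the tray, and the bottles and organiser are unmoved.

```bash
python3 -c "
from cell import arm
print(arm.sign_off())"
```

```text
the job is handed in; nothing more can be done
None
```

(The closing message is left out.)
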